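# Pack the pH buffer caddy for carrying

## Robot

A 6-joint arm with a two-finger parallel gripper is mounted at the origin on a cart in front of the work surface, level with it; the furniture and walls round the work are solid. World frame = base frame: x ahead of the robot, y to its left, z up, the work surface at z = 0. Lengths are in m, angles in rad, forces in N, time in s.
With the tool pointing down it reaches from about 0.225 to 0.875 m from the base axis. Payload 3.4 kg.
Tool frame: the origin (TCP) lies on the centre line of the jaws, within the pads' length; the fingertips stand 14 mm ahead of it and the grasp point (between the pads) lies 5 mm behind it; z points along the fingers, y is the line along which they close (so a half turn about z gives the same grasp; the last joint's range is limited). The gripper opens to 85 mm and grips with 20 to 120 N. Pads are 22 mm wide; open, the fingers measure 114 mm over their backs; the gripper's body (76 mm by 85 mm) begins 54 mm behind the grasp point. The pads swing forward as they close: fully open they stand 13 mm farther back than shut.
Start: joints at [-1.228, 0.276, 1.505, -0, 1.361, -0.121], TCP at [0.257, -0.514, 0.245] pointing down, gripper open.
Joint ranges: [-2.89, 2.89], [-0.75, 2.08], [0.22, 2.7], [-1.18, 4.32], [0.11, 2.71], [-2.7, 2.7]. Speed limits (rad/s): [2.57, 2.57, 3.14, 3.14, 3.14, 3.14].

## Interface

Orientations are given as a unit quaternion [w, x, y, z].
In Python, from rig import manip, eyes gives the robot as it stands.
- The arm moves only by the shell command python3 -m creep 'ROWS' [FORCE]. ROWS is JSON, a list of rows, each a list of 5 numbers: the opening, from 0 (shut) to 1 (fully open), then the shift along the tool's x, y, z normalised to -1 to 1, where 1 is 0.5 m, then the turn about the tool's z normalised to -1 to 1, where 1 is 360 degrees. In form: [[fingers, dx, dy, dz, spin], ...]. A call has 1 to 10 rows; each row is the pose to reach, as a shift and turn from the pose commanded when the call began, along the tool's axes at that moment, turning the shorter way round; what a row does not reach only later rows make up. A row lasts 1/10 s, in which the tool goes at most 50 mm and 8.59 degrees, less where a joint would pass 70% of its speed; a pose out of reach is approached as far as the arm can. A call with a number of a shift or a turn outside -1 to 1 is refused whole. A call with a gripper value outside its range is refused whole. The fingers move at their own pace and stop on an object; FORCE is the grip in N (left out, the last holds). Time passes only in rows, so rows that repeat a pose let the fingers close. It gives the time, the measured TCP pose, the force, the opening and the grip force at its end, in the units of the state.
- manip.get_state(): the state, without advancing time (a new reading comes with each control period).
- eyes.get_image(name): name is "side" or "top"; returns a dict with "frame" (400x640x3 uint8, red, green, blue), "fx", "fy", "cx", "cy" (pixels), "R" (3x3) and "t" (3): a world point X has camera coordinates R X + t. Camera axes: x right, y down, z forward; pixel columns grow to the right and rows downward; lengths in m; the calibration is good to about 2 mm. A picture is of the moment at which its call begins. There is no depth.
- manip.sign_off(): hands the job in; it is judged then, once.
Trained networks look in the newest picture that a camera, given by its name, has taken for a name from the list of things; names that differ only in an ending like _2 or _b are one class to them, and where a whole thing is asked for, a point or a joint stands for the part that bears it (a point fixed in the world has none). Each returns a list of dicts, best first, with "confidence" (0 to 1); they miss things now and then, are a little off and sometimes report something else, mostly with a low value. They report only what shows in the picture. A call takes as long as a camera call.
- eyes.regions_of(camera, label): "mask" (400x640 bool, what is visible of it) and "bbox" ([left, top, right, bottom] in pixels, round what is visible of it).
- eyes.place_of(camera, label): "centre" ([column, row] in pixels: a listed point, or the origin of a listed thing).
The state is a dict: "clock": time; "qpos": joint angles; "qd": joint speeds; "effort": joint torques, N m; "position": TCP position; "ee_rot": TCP orientation; "contact_force": force on the tool from outside, world axes, zero at the start; "moment": the same for the moment, N m; "width": finger opening in m; "gripper_force": force on a finger pad.
Only numpy, scipy, OpenCV 4.12 (cv2) and the standard library are available. Lean on these libraries where they do the work, as an engineer would, in place of code of your own. Each camera call takes 0.05 s, during which the arm holds its last target. There are 200 camera calls.

## Task

Pack the caddy for calibrating the pH meter: stand the three small white buffer bottles upright and fully down in its cups, each in the cup of its cap's colour, setting them down rather than dropping them. The two large stock bottles, with a yellow and a blue cap, are not part of the set: leave them standing where they are. When all three bottles are in, swing the caddy's folded carrying handle up until it stands upright over them, and let go.

Things in the scene. Friction and masses are not known exactly. Their poses are not given: they have to be found in the camera images.
- buffer_red: white plastic screw-cap reagent bottle, 48 mm across, 94 mm tall, red cap and red label stripe; origin at the centre of its underside, z up. Grip it round the straight white body, between 35 and 64 mm above its underside (the narrower cap and shoulder above 66 mm give no hold). About 0.11 kg
- buffer_yellow: white plastic screw-cap reagent bottle, 48 mm across, 94 mm tall, yellow cap and green label stripe; origin at the centre of its underside, z up. Grip it round the straight white body, between 35 and 64 mm above its underside (the narrower cap and shoulder above 66 mm give no hold). About 0.11 kg
- buffer_blue: white plastic screw-cap reagent bottle, 44 mm across, 84 mm tall, blue cap and dark label stripe; origin at the centre of its underside, z up. Grip it round the straight white body, between 35 and 58 mm above its underside (the narrower cap and shoulder above 60 mm give no hold). About 0.09 kg
- cup_red: round red plastic cup standing fixed in the grey caddy, one of three in a straight row 80 mm apart centre to centre, red, yellow and blue in any order; origin at the centre of its underside (6 mm above the bench), z up. Outside 28 mm high; inside 65 mm wide at the mouth, tapering to 54 mm at its floor, which is 4 mm above the origin
- cup_yellow: round yellow plastic cup standing fixed in the grey caddy, one of three in a straight row 80 mm apart centre to centre, red, yellow and blue in any order; origin at the centre of its underside (6 mm above the bench), z up. Outside 28 mm high; inside 65 mm wide at the mouth, tapering to 54 mm at its floor, which is 4 mm above the origin
- cup_blue: round blue plastic cup standing fixed in the grey caddy, one of three in a straight row 80 mm apart centre to centre, red, yellow and blue in any order; origin at the centre of its underside (6 mm above the bench), z up. Outside 28 mm high; inside 65 mm wide at the mouth, tapering to 54 mm at its floor, which is 4 mm above the origin
- stock_yellow: look-alike: large white stock bottle with yellow cap, 66 mm across, 149 mm tall; origin at the centre of its underside; to be left alone
- stock_blue: look-alike: large white stock bottle with blue cap, 66 mm across, 149 mm tall; origin at the centre of its underside; to be left alone
- caddy: grey steel bottle caddy, 256 x 96 mm, fixed, its low tray holding the three cups; origin at the centre of its underside, its y along the row of cups, its x level and away from the folded handle. The handle's hinge line runs along y, 35 mm straight above the origin
- handle (a point): middle of the black ribbed grip (round, 17 mm thick, 120 mm long, parallel to the row of cups) of the caddy's steel-wire carrying handle, 276 mm wide, folded to the robot's side: level or up to 0.35 rad raised. The grip is 140 mm from the hinge line; pinch it from above, it can turn in the fingers. Upright it is 175 mm above the bench; a stop is 0.05 rad past that. Stiff (1 N): stays where left

How it is judged:
By the outcome, as a careful person would: the job done as asked, in the order asked, and still so for the second after the job is handed in, with the robot touching nothing.
It also fails if it takes over 104 s, if anything falls off the work surface, if the arm or the gripper's body presses on something with over 40 N, if the wrist force passes 120 N, or if a joint passes its speed limit or range.

## Working session

There is one attempt and no reset: what is moved stays moved. The work goes in short steps, Python scripts to look and compute and a shell command to move; the robot and the scene stay as the last step left them, time stands still between calls to the robot, and variables do not carry over. Pictures are saved under pics/ and viewed, at most 14 in all, crops included, and the job is handed in when it is done.

```bash
ls; mkdir -p pics
python3 - <<'E'
from rig import manip, eyes
import cv2
print(manip.get_state())
for c in ("side","top"):
    im=eyes.get_image(c); cv2.imwrite(f"pics/{c}0.png",im["frame"][:,:,::-1])
    print(c,im["fx"],im["fy"],im["cx"],im["cy"],im["R"],im["t"])
    for n in "buffer_red buffer_yellow buffer_blue cup_red cup_yellow cup_blue stock_yellow stock_blue caddy handle".split():
        print(n,[(round(d["confidence"],2),[round(float(v)) for v in d["centre"]]) for d in eyes.place_of(c,n)][:3])
E
```

```text
pics
{'clock': 0.0, 'qpos': array([-1.22799231e+00,  2.76612704e-01,  1.50615211e+00, -2.28403515e-06,
        1.36069991e+00, -1.20999130e-01]), 'qd': array([0.00092571, 0.00138688, 0.00157124, 0.00031514, 0.00068709,
       0.00071084]), 'effort': array([-4.77238664e-04, -4.16777515e+01, -2.45800638e+01, -7.09961796e-05,
        1.12179236e-02,  1.00226924e-05]), 'position': array([ 0.25704978, -0.51377359,  0.24442203]), 'ee_rot': array([-9.30159375e-04,  9.73230638e-01,  2.29828740e-01, -1.04705544e-04]), 'contact_force': array([ 0.77056886, -0.05231535, -0.237655  ]), 'moment': array([-0.01614912, -0.00086336, -0.00484852]), 'gripper_force': 0.0, 'width': 0.08535389592103723}
side 424.76781018101764 424.76781018101764 317.20810907188763 204.3111735055314 [[-0.99474419 -0.10220412  0.00618953]
 [-0.06967846  0.63140271 -0.77231828]
 [ 0.07502603 -0.7686904  -0.6352056 ]] [0.52495842 0.08410049 1.08451378]
buffer_red [(0.62, [345, 320])]
buffer_yellow [(0.8, [301, 245])]
buffer_blue [(0.9, [354, 246]), (0.36, [292, 186])]
cup_red [(0.73, [291, 186])]
cup_yellow [(0.79, [306, 156])
[... 175 characters left out ...]
7, 167]), (0.36, [342, 152])]
handle [(0.71, [296, 170]), (0.68, [341, 152])]
top 477.9818295326534 477.9818295326534 310.33325509039105 197.56704733941817 [[-0.02516864 -0.99946528  0.02087313]
 [-0.99217472  0.02241988 -0.12282781]
 [ 0.12229416 -0.0238012  -0.99220847]] [0.01656372 0.50631184 1.24680118]
buffer_red [(0.86, [201, 229])]
buffer_yellow [(0.87, [277, 184]), (0.55, [192, 184])]
buffer_blue [(0.64, [394, 159]), (0.52, [286, 226])]
cup_red [(0.29, [285, 224])]
cup_yellow [(0.93, [422, 166])]
cup_blue [(0.79, [395, 159]), (0.53, [230, 167])]
stock_yellow [(0.97, [237, 168])]
stock_blue [(0.91, [192, 184])]
caddy [(0.58, [396, 158]), (0.23, [395, 158])]
handle [(0.73, [394, 205])]
```

View pics/side0.png

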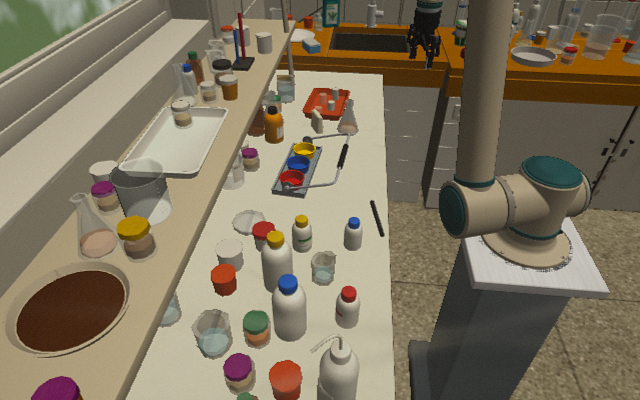

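View pics/top0.png

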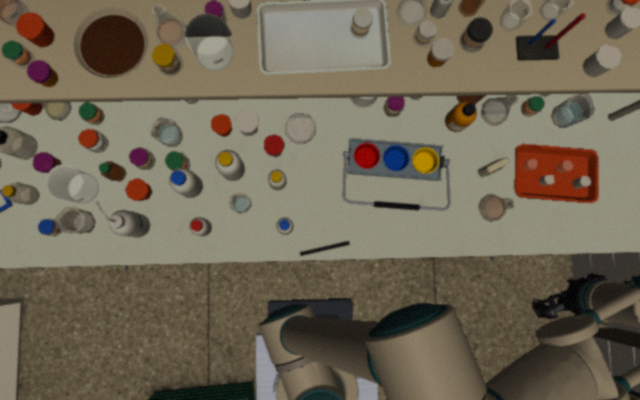

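The side view shows cups red (291,181), blue (298,163) and yellow (304,149), and the grip at (342,157). The small bottles are red (347,307), yellow (302,233) and blue (354,233). In the top view the cups are at (367,156), (396,158) and (425,160), the grip is at (396,206), and the caps are red (199,226), yellow (277,177) and blue (285,225). The stock bottles are at (228,158) and (183,180). I'll triangulate from the caps, the cup colours and the nets.

```bash
cat > h.py <<'E'
import numpy as np, cv2
from rig import manip, eyes
def cam(c):
    im=eyes.get_image(c); im["P"]=np.diag([1,1,1.])@np.array([[im["fx"],0,im["cx"]],[0,im["fy"],im["cy"]],[0,0,1]])@np.c_[im["R"],im["t"]]; return im
def tri(A,a,B,b):
    X=cv2.triangulatePoints(A["P"],B["P"],np.float64(a).reshape(2,1),np.float64(b).reshape(2,1))[:,0]; X=X[:3]/X[3]
    e=[np.linalg.norm((q:=M["P"]@np.r_[X,1])[:2]/q[2]-m) for M,m in((A,a),(B,b))]
    return X,max(e)
def proj(M,X):
    q=M["P"]@np.r_[X,1]; return q[:2]/q[2]
def plane(M,p,z):
    d=M["R"].T@np.array([(p[0]-M["cx"])/M["fx"],(p[1]-M["cy"])/M["fy"],1]); c=-M["R"].T@M["t"]
    return c+d*(z-c[2])/d[2]
HUE={"red":0,"yellow":25,"blue":112}
def blob(M,col,p,r=14):
    "centre, bbox of the coloured blob nearest pixel p"
    h=cv2.cvtColor(M["frame"],cv2.COLOR_RGB2HSV).astype(int)
    d=np.abs((h[...,0]-HUE[col]+90)%180-90)
    m=((d<9)&(h[...,1]>130)&(h[...,2]>60)).astype(np.uint8)
    w=np.zeros_like(m); cv2.circle(w,tuple(int(v) for v in p),r,1,-1); m&=w
    n,l,s,c=cv2.connectedComponentsWithStats(m)
    i=1+np.argmax(s[1:,4]); b=s[i]
    return c[i],b
E
python3 - <<'E'
from h import *
S,T=cam("side"),cam("top")
for n,s,t in [("red",(349,293),(199,226)),("yellow",(302,221),(277,177)),("blue",(354,223),(285,225))]:
    a,ba=blob(S,n,s);b,bb=blob(T,n,t); X,e=tri(S,a,T,b); print("cap",n,X.round(4),round(e,2),a.round(1),ba,b.round(1),bb)
for n,s,t in [("red",(291,179),(367,156)),("yellow",(304,149),(425,160)),("blue",(298,163),(396,158))]:
    a,ba=blob(S,n,s);b,bb=blob(T,n,t); X,e=tri(S,a,T,b); print("cup",n,X.round(4),round(e,2),a.round(1),ba,b.round(1),bb)
for n in "buffer_red buffer_yellow buffer_blue cup_red cup_yellow cup_blue stock_yellow stock_blue caddy handle".split():
    best=[]
    for a in eyes.place_of("side",n):
        for b in eyes.place_of("top",n):
            X,e=tri(S,a["centre"],T,b["centre"]); best.append((e,X.round(4)))
    print(n,sorted(best,key=lambda q:q[0])[:1], [plane(T,b["centre"],0.006 if "cup" in n else 0).round(3) for b in eyes.place_of("top",n)[:1]])
# masks of grip: dark pixels
for M,p,r in ((S,(342,157),16),(T,(396,206),30)):
    g=M["frame"].max(2)<60; w=np.zeros(g.shape,np.uint8); cv2.circle(w,p,r,1,-1); q=np.argwhere(g&(w>0))[:,::-1]
    print("grip",cv2.minAreaRect(q.astype(np.float32)),len(q))
E
```

```text
cap red [0.4366 0.2969 0.0851] 0.08 [348.2 293.5] [341 286  15  16 200] [195.9 224.9] [191 220  11  11  99]
cap yellow [0.5573 0.0926 0.0842] 0.3 [301.2 220.8] [295 215  13  13 135] [276. 176.] [271 171  11  11  99]
cap blue [0.433  0.0745 0.0777] 0.29 [354.1 221.6] [349 217  10  11  81] [284.  224.3] [280 220   9  10  67]
cup red [ 0.6174 -0.1502  0.0328] 0.33 [292. 177.] [279 170  26  16 302] [366.4 155.3] [354 143  26  26 540]
cup yellow [ 0.6018 -0.3105  0.0284] 0.38 [304.4 149.1] [293 142  23  18 278] [425.2 160. ] [412 147  28  27 567]
cup blue [ 0.6112 -0.2294  0.0293] 0.0 [297.6 162.8] [286 156  24  17 251] [395.4 157.5] [383 145  26  26 512]
buffer_red [(np.float64(2.542645857312278), array([0.4328, 0.2961, 0.0058]))] [array([0.429, 0.297, 0.   ])]
buffer_yellow [(np.float64(0.803981038662554), array([0.5543, 0.0994, 0.0048]))] [array([0.553, 0.1  , 0.   ])]
buffer_blue [(np.float64(0.477544086577455), array([ 0.4352,  0.0753, -0.0019]))] [array([0.434, 0.075, 0.   ])]
cup_red [(np.float64(0.3409726274967898), array([ 0.619 , -0.1509,  0.005 ]))] [array([ 0.62 , -0.151,  0.006])]
cup_yellow [(np.float64(0.48814664630677157), array([ 0.5968, -0.2169,  0.0742]))] [array([ 0.601, -0.314,  0.006])]
cup_blue [(np.float64(2.5587803404815412), array([ 0.609 , -0.227 ,  0.0041]))] [array([ 0.602, -0.227,  0.006])]
stock_yellow [(np.float64(2.0607617430675154), array([0.5988, 0.2181, 0.0056]))] [array([0.596, 0.219, 0.   ])]
stock_blue [] [array([0.556, 0.322, 0.   ])]
caddy [(np.float64(1.2506593780459176), array([ 0.6178, -0.227 ,  0.01  ]))] [array([ 0.617, -0.229,  0.   ])]
handle [(np.float64(0.36926186723790244), array([ 0.4781, -0.2167,  0.0717]))] [array([ 0.486, -0.231,  0.   ])]
grip ((342.41351318359375, 155.2810821533203), (4.484809875488281, 23.673913955688477), 17.10272979736328) 104
grip ((396.4777526855469, 205.2781982421875), (45.1756706237793, 4.864459037780762), 4.5739216804504395) 219
```

```bash
cat >> h.py <<'E'
from scipy.spatial.transform import Rotation as Ro
def go(x,y,zg,yaw=-5.6):
    "shift/spin to take grasp point to x,y,zg with the closing line at yaw deg"
    s=manip.get_state(); R=Ro.from_quat(s["ee_rot"],scalar_first=True).as_matrix()
    d=R.T@(np.array([x,y,zg-0.005])-s["position"])/0.5
    cur=np.degrees(np.arctan2(R[1,1],R[0,1])); sp=-((yaw-cur+90)%180-90)/360
    print(np.r_[d,sp].round(4).tolist(), "pos",s["position"].round(4), "yaw",cur.round(2),"w",round(s["width"],4),"t",round(s["clock"],2))
E
python3 -c "
from h import *
go(.433,.0745,.2);go(.433,.0745,.047)"
```

```text
[0.8412, -0.8959, 0.1006, -0.1606] pos [ 0.2573 -0.5143  0.2453] yaw -63.42 w 0.0854 t 2.7
[0.8412, -0.8959, 0.4066, -0.1606] pos [ 0.2573 -0.5143  0.2453] yaw -63.42 w 0.0854 t 2.7
```

```bash
python3 -m creep '[[1,0.04,-0.04,0.005,-0.01],[1,0.1,-0.105,0.01,-0.03],[1,0.165,-0.175,0.02,-0.05],[1,0.23,-0.245,0.03,-0.07],[1,0.3,-0.32,0.035,-0.09],[1,0.36,-0.385,0.045,-0.11],[1,0.43,-0.455,0.05,-0.13],[1,0.49,-0.525,0.06,-0.145],[1,0.56,-0.59,0.065,-0.16],[1,0.62,-0.66,0.07,-0.16]]' 40
python3 -c "
from h import *
go(.433,.0745,.16);go(.433,.0745,.047)"
```

```text
clock: 3.7
position: [0.3876, -0.0788, 0.2106]
ee_rot: [0.001, 0.742, 0.671, 0.0]
contact_force: [0.6, -0.4, -0.2]
width: 0.0856
gripper_force: 0.0
[0.3141, 0.0593, 0.1112, -0.0004] pos [ 0.3876 -0.0788  0.2106] yaw -5.76 w 0.0856 t 3.7
[0.3142, 0.0589, 0.3372, -0.0004] pos [ 0.3876 -0.0788  0.2106] yaw -5.76 w 0.0856 t 3.7
```

```bash
python3 -m creep '[[1,0.08,0.015,0.02,0],[1,0.16,0.03,0.05,0],[1,0.24,0.045,0.08,0],[1,0.3,0.057,0.1,0],[1,0.314,0.059,0.11,0],[1,0.314,0.059,0.11,0],[1,0.314,0.059,0.11,0]]' 40
python3 - <<'E'
from h import *
go(.433,.0745,.047)
M=cam("side"); cv2.imwrite("pics/s1.png",cv2.resize(M["frame"][150:300,260:460,::-1],None,fx=4,fy=4))
E
```

```text
clock: 4.4
position: [0.432, 0.0719, 0.1555]
ee_rot: [0.0, 0.742, 0.67, -0.0]
contact_force: [-0.0, 0.4, 0.2]
width: 0.0855
gripper_force: 0.0
[0.0056, 0.0015, 0.227, -0.0006] pos [0.432  0.0719 0.1555] yaw -5.83 w 0.0855 t 4.4
```

View pics/s1.png

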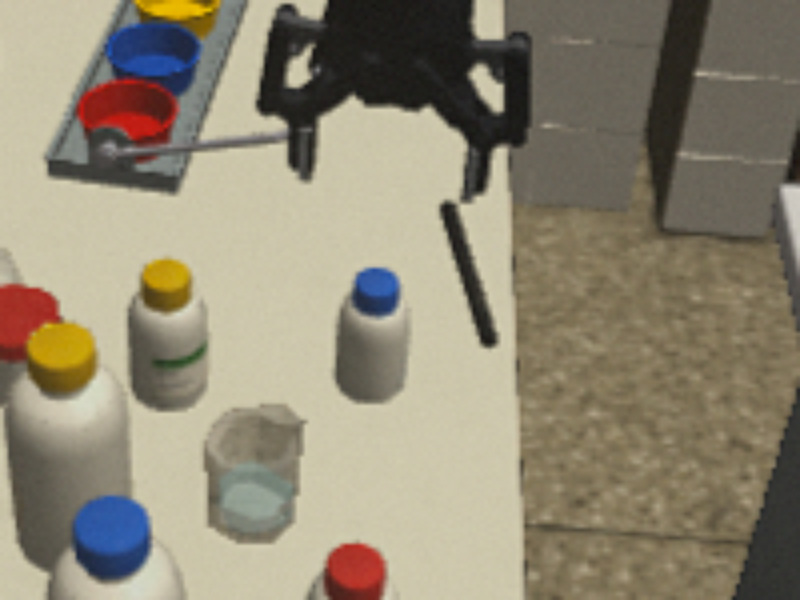

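The gripper hangs open above the blue bottle, which shows at crop (372,340). Its jaws are in line with the bottle along x and nothing is beside them, so I descend.

```bash
python3 -m creep '[[1,0.006,0.0015,0.04,0],[1,0.006,0.0015,0.09,0],[1,0.006,0.0015,0.14,0],[1,0.006,0.0015,0.19,0],[1,0.006,0.0015,0.215,0],[1,0.006,0.0015,0.227,0],[1,0.006,0.0015,0.227,0],[1,0.006,0.0015,0.227,0]]' 40
python3 -m creep '[[0,0,0,0,0],[0,0,0,0,0],[0,0,0,0,0],[0,0,0,0,0],[0,0,0,0,0],[0,0,0,0,0],[0,0,0,0,0],[0,0,0,0,0]]' 40
python3 -c "
from h import *
go(.61,-.2295,.2)"
```

```text
clock: 5.25
position: [0.4339, 0.075, 0.0425]
ee_rot: [0.001, 0.742, 0.67, 0.001]
contact_force: [-0.1, 0.1, -0.4]
width: 0.0853
gripper_force: 0.0
clock: 6.05
position: [0.4336, 0.0757, 0.0425]
ee_rot: [0.0, 0.742, 0.67, 0.0]
contact_force: [-0.6, -0.9, 5.6]
width: 0.0428
gripper_force: 40.2
[-0.5715, 0.4132, -0.3046, -0.0006] pos [0.4336 0.0757 0.0425] yaw -5.81 w 0.0428 t 6.05
```

```bash
python3 -m creep '[[0,0,0,-0.03,0],[0,0,0,-0.1,0],[0,0,0,-0.18,0],[0,0,0,-0.26,0],[0,-0.05,0.036,-0.3,0],[0,-0.11,0.08,-0.305,0],[0,-0.18,0.13,-0.305,0],[0,-0.25,0.18,-0.305,0],[0,-0.32,0.231,-0.305,0],[0,-0.39,0.282,-0.305,0]]'
python3 -c "
from h import *
go(.61,-.2295,.2)"
```

```text
clock: 7.05
position: [0.554, -0.134, 0.194]
ee_rot: [-0.0, 0.742, 0.67, -0.0]
contact_force: [0.6, 0.4, -1.4]
width: 0.043
gripper_force: 41.1
[-0.1786, 0.1308, -0.002, -0.0006] pos [ 0.554 -0.134  0.194] yaw -5.83 w 0.043 t 7.05
```

```bash
python3 -m creep '[[0,-0.06,0.044,0,0],[0,-0.11,0.082,0,0],[0,-0.15,0.11,0,0],[0,-0.175,0.128,0,0],[0,-0.1786,0.131,0,0],[0,-0.1786,0.131,0,0],[0,-0.1786,0.131,0,0]]'
python3 - <<'E'
from h import *
go(.61,-.2295,.075);go(.61,-.2295,.058)
S,T=cam("side"),cam("top")
for k,M in (("s",S),("t",T)): print(k,"cup floor/rim proj",proj(M,[.61,-.2295,.01]),proj(M,[.61,-.2295,.034]))
a=cv2.resize(S["frame"][70:220,220:370,::-1],(400,400)); b=cv2.resize(T["frame"][90:240,320:470,::-1],(400,400))
cv2.imwrite("pics/p2.png",np.hstack([a,b]))
E
```

```text
clock: 7.75
position: [0.609, -0.2267, 0.1943]
ee_rot: [-0.001, 0.742, 0.671, -0.0]
contact_force: [0.6, 0.5, -2.0]
width: 0.0429
gripper_force: 41.1
[-0.0055, 0.0027, 0.2486, -0.0005] pos [ 0.609  -0.2267  0.1943] yaw -5.78 w 0.0429 t 7.75
[-0.0055, 0.0027, 0.2826, -0.0005] pos [ 0.609  -0.2267  0.1943] yaw -5.78 w 0.0429 t 7.75
s cup floor/rim proj [298.15810304 168.04114258] [297.9812157  161.48422418]
t cup floor/rim proj [394.10064628 159.35277952] [395.82839542 157.55943519]
```

View pics/p2.png

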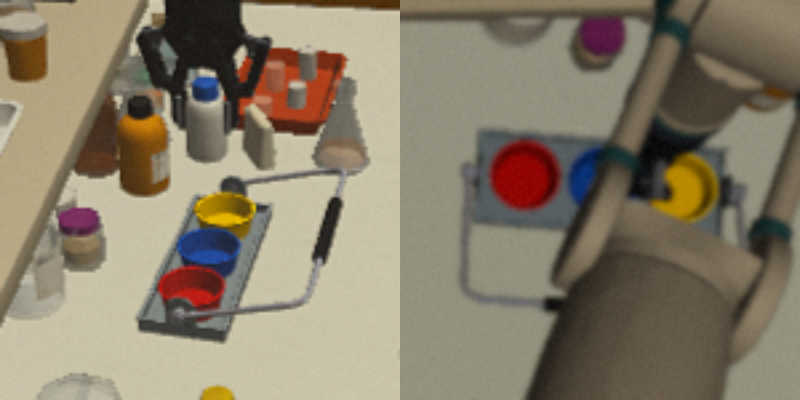

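The bottle hangs upright at (207,120) in the crop, in line with the blue cup at (207,250). I descend slowly.

```bash
python3 -m creep '[[0,-0.005,0.003,0.04,0],[0,-0.0055,0.003,0.1,0],[0,-0.0055,0.003,0.16,0],[0,-0.0055,0.003,0.2,0],[0,-0.0055,0.003,0.23,0],[0,-0.0055,0.003,0.245,0],[0,-0.0055,0.003,0.26,0],[0,-0.0055,0.003,0.27,0],[0,-0.0055,0.003,0.278,0],[0,-0.0055,0.003,0.282,0]]'
python3 -m creep '[[0,0,0,0,0],[0,0,0,0,0]]'
```

```text
clock: 8.85
position: [0.6111, -0.2311, 0.0535]
ee_rot: [0.0, 0.742, 0.67, 0.0]
contact_force: [0.9, 0.6, -1.3]
width: 0.0429
gripper_force: 41.1
clock: 9.05
position: [0.6112, -0.2312, 0.0537]
ee_rot: [0.0, 0.742, 0.67, 0.0]
contact_force: [0.1, -0.8, -1.0]
width: 0.0432
gripper_force: 41.1
```

```bash
python3 -m creep '[[0,0,0,0.002,0],[0,0,0,0.004,0],[0,0,0,0.004,0]]'
```

```text
clock: 9.35
position: [0.6113, -0.2313, 0.0525]
ee_rot: [0.001, 0.742, 0.67, 0.0]
contact_force: [-1.0, 1.0, 5.3]
width: 0.0431
gripper_force: 41.8
```

```bash
python3 -m creep '[[0.75,0,0,0,0],[0.9,0,0,0,0],[0.9,0,0,0,0],[0.9,0,0,0,0],[0.9,0,0,-0.05,0],[0.9,0,0,-0.13,0],[0.9,0,0,-0.22,0],[1,0,0,-0.3,0],[1,0,0,-0.35,0],[1,0,0,-0.35,0]]'
python3 - <<'E'
from h import *
S=cam("side")
a,_=blob(S,"blue",proj(S,[.61,-.2295,.087]),9); print(a, plane(S,a,.088), proj(S,[.611,-.2312,.088]))
go(.557,.0945,.22,-63)
E
```

```text
clock: 10.35
position: [0.6131, -0.2321, 0.2312]
ee_rot: [0.004, 0.742, 0.67, 0.002]
contact_force: [-0.7, -0.2, 0.4]
width: 0.0851
gripper_force: 0.0
[297.31481481 146.14814815] [ 0.61073782 -0.22940895  0.088     ] [297.31062638 145.82319701]
[0.6374, -0.1754, 0.0249, 0.1588] pos [ 0.6119 -0.2314  0.2283] yaw -5.82 w 0.0857 t 10.4
```

The blue bottle is seated: its cap is at pixel (297,146), within half a pixel of the predicted spot. Next is yellow.

```bash
python3 -m creep '[[1,0.04,-0.01,0.002,0.01],[1,0.11,-0.03,0.005,0.03],[1,0.19,-0.05,0.008,0.05],[1,0.27,-0.075,0.01,0.07],[1,0.35,-0.096,0.013,0.09],[1,0.43,-0.118,0.016,0.11],[1,0.51,-0.14,0.02,0.13],[1,0.58,-0.16,0.024,0.15],[1,0.62,-0.17,0.025,0.159],[1,0.6374,-0.1754,0.025,0.159]]'
python3 -m creep '[[1,0,0,0,0],[1,0,0,0,0]]'
python3 - <<'E'
from h import *
S=cam("side"); a,_=blob(S,"yellow",(302,221)); print(plane(S,a,.086))
go(.557,.0935,.052,-63)
cv2.imwrite("pics/s3.png",cv2.resize(S["frame"][150:300,220:420,::-1],None,fx=3,fy=3))
E
```

```text
clock: 11.4
position: [0.5543, 0.0968, 0.2116]
ee_rot: [-0.001, 0.972, 0.234, -0.002]
contact_force: [-0.2, -0.5, 0.3]
width: 0.0854
gripper_force: 0.0
clock: 11.6
position: [0.556, 0.094, 0.213]
ee_rot: [0.0, 0.972, 0.233, -0.001]
contact_force: [0.3, -0.1, -0.6]
width: 0.0852
gripper_force: 0.0
[0.55641193 0.09469176 0.086     ]
[0.0015, 0.001, 0.3325, -0.0002] pos [0.5562 0.0937 0.2133] yaw -63.08 w 0.0854 t 11.65
```

View pics/s3.png

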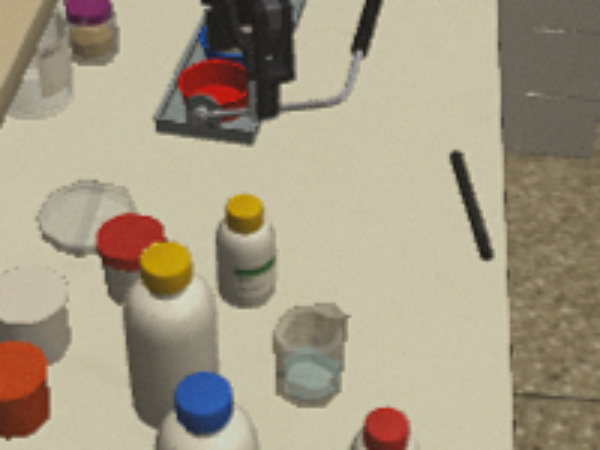

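The gripper is above the yellow bottle (245,250 in the crop), and the red-capped jar beside it at (131,250) is clear of the jaw line.

```bash
python3 -m creep '[[1,0.0015,0.001,0.04,0],[1,0.0015,0.001,0.11,0],[1,0.0015,0.001,0.18,0],[1,0.0015,0.001,0.24,0],[1,0.0015,0.001,0.29,0],[1,0.0015,0.001,0.32,0],[1,0.0015,0.001,0.3325,0],[1,0.0015,0.001,0.3325,0],[1,0.0015,0.001,0.3325,0]]' 40
python3 -m creep '[[0,0,0,0,0],[0,0,0,0,0],[0,0,0,0,0],[0,0,0,0,0],[0,0,0,0,0],[0,0,0,0,0],[0,0,0,0,0],[0,0,0,0,0]]' 40
python3 -c "
from h import *
go(.602,-.31,.22)"
```

```text
clock: 12.55
position: [0.5579, 0.0942, 0.0482]
ee_rot: [0.0, 0.973, 0.233, 0.001]
contact_force: [0.1, -0.2, 0.8]
width: 0.0853
gripper_force: 0.0
clock: 13.35
position: [0.5576, 0.0948, 0.0485]
ee_rot: [0.0, 0.972, 0.233, 0.001]
contact_force: [-0.6, -0.2, 5.4]
width: 0.0471
gripper_force: 41.0
[-0.2872, 0.7623, -0.3327, -0.1596] pos [0.5576 0.0948 0.0485] yaw -63.05 w 0.0471 t 13.35
```

```bash
python3 -m creep '[[0,0,0,-0.03,0],[0,0,0,-0.1,0],[0,0,0,-0.18,0],[0,0,0,-0.26,0],[0,-0.015,0.04,-0.31,-0.01],[0,-0.038,0.1,-0.333,-0.03],[0,-0.066,0.175,-0.333,-0.05],[0,-0.094,0.25,-0.333,-0.07],[0,-0.122,0.325,-0.333,-0.09],[0,-0.151,0.4,-0.333,-0.11]]'
python3 -c "
from h import *
go(.6025,-.31,.22)"
```

```text
clock: 14.35
position: [0.5799, -0.1189, 0.2136]
ee_rot: [-0.0, 0.835, 0.551, -0.0]
contact_force: [0.4, 0.5, -1.0]
width: 0.0471
gripper_force: 41.7
[-0.3336, 0.1918, -0.0029, -0.0487] pos [ 0.5799 -0.1189  0.2136] yaw -23.15 w 0.0471 t 14.35
```

```bash
python3 -m creep '[[0,-0.07,0.04,0,-0.015],[0,-0.14,0.08,0,-0.03],[0,-0.21,0.12,0,-0.045],[0,-0.27,0.155,0,-0.0487],[0,-0.31,0.178,0,-0.0487],[0,-0.3336,0.192,0,-0.0487],[0,-0.3336,0.192,0,-0.0487],[0,-0.3336,0.192,0,-0.0487],[0,-0.3336,0.192,0,-0.0487]]'
python3 - <<'E'
from h import *
S=cam("side")
a,b=blob(S,"yellow",(304,149),13);print(a,b,proj(S,[.6025,-.31,.034]))
go(.6025,-.31,.0635)
E
```

```text
clock: 15.25
position: [0.6018, -0.3072, 0.2141]
ee_rot: [-0.001, 0.742, 0.67, 0.0]
contact_force: [-0.9, 0.9, -1.5]
width: 0.0472
gripper_force: 41.7
[308.46428571 149.07738095] [301 142  15  18 168] [303.80609296 147.56423394]
[-0.0055, 0.0019, 0.3115, -0.0007] pos [ 0.6019 -0.3073  0.2142] yaw -5.85 w 0.0471 t 15.3
```

```bash
python3 -m creep '[[0,-0.003,0.0015,0.04,0],[0,-0.003,0.0015,0.1,0],[0,-0.003,0.0015,0.17,0],[0,-0.003,0.0015,0.23,0],[0,-0.003,0.0015,0.265,0],[0,-0.003,0.0015,0.28,0],[0,-0.003,0.0015,0.29,0],[0,-0.003,0.0015,0.3,0],[0,-0.003,0.0015,0.308,0],[0,-0.003,0.0015,0.312,0]]'
python3 -m creep '[[0,0,0,0.001,0],[0,0,0,0.003,0],[0,0,0,0.003,0]]'
```

```text
clock: 16.3
position: [0.6028, -0.3106, 0.0586]
ee_rot: [0.001, 0.743, 0.67, 0.0]
contact_force: [-0.2, 0.3, 6.9]
width: 0.0471
gripper_force: 42.5
clock: 16.6
position: [0.6028, -0.3107, 0.0586]
ee_rot: [0.001, 0.743, 0.67, 0.0]
contact_force: [-2.0, 1.9, 6.8]
width: 0.0469
gripper_force: 42.6
```

Seated at 0.0586 with contact, so I release.

```bash
python3 -m creep '[[0.75,0,0,0,0],[0.9,0,0,0,0],[0.9,0,0,0,0],[0.9,0,0,0,0],[0.9,0,0,-0.05,0],[0.9,0,0,-0.13,0],[0.9,0,0,-0.22,0],[1,0,0,-0.3,0],[1,0,0,-0.35,0],[1,0,0,-0.35,0]]'
python3 - <<'E'
from h import *
S=cam("side")
a,_=blob(S,"yellow",proj(S,[.6028,-.31,.097]),9); print(a, proj(S,[.6028,-.3107,.096]))
go(.4366,.2965,.235)
E
```

```text
clock: 17.6
position: [0.6045, -0.3118, 0.2366]
ee_rot: [0.005, 0.743, 0.67, 0.001]
contact_force: [0.9, -0.2, 0.4]
width: 0.0854
gripper_force: 0.0
[303.15277778 130.05555556] [303.45914853 130.17415451]
[1.1741, -0.4573, 0.003, -0.0009] pos [ 0.6033 -0.311   0.2336] yaw -5.93 w 0.0852 t 17.65
```

```bash
python3 -m creep '[[1,0.04,-0.015,0,0],[1,0.11,-0.043,0,0],[1,0.19,-0.074,0,0],[1,0.27,-0.105,0,0],[1,0.35,-0.136,0,0],[1,0.43,-0.167,0,0],[1,0.51,-0.199,0,0],[1,0.59,-0.23,0,0],[1,0.67,-0.261,0,0],[1,0.75,-0.292,0,0]]'
python3 -c "
from h import *
go(.4366,.2965,.235)"
```

```text
clock: 18.65
position: [0.4941, 0.0791, 0.2293]
ee_rot: [-0.001, 0.743, 0.669, -0.001]
contact_force: [0.7, -1.2, -0.3]
width: 0.0856
gripper_force: 0.0
[0.4206, -0.1595, -0.0009, -0.001] pos [0.4941 0.0791 0.2293] yaw -5.95 w 0.0856 t 18.65
```

```bash
python3 -m creep '[[1,0.08,-0.03,0,0],[1,0.16,-0.06,0,0],[1,0.24,-0.09,0,0],[1,0.32,-0.12,0,0],[1,0.37,-0.14,0,0],[1,0.4,-0.152,0,0],[1,0.4206,-0.1595,0,0],[1,0.4206,-0.1595,0,0],[1,0.4206,-0.1595,0,0]]'
python3 - <<'E'
from h import *
S=cam("side"); a,_=blob(S,"red",(348,293)); print(a,plane(S,a,.086))
go(.4366,.297,.052)
cv2.imwrite("pics/s4.png",cv2.resize(S["frame"][200:400,240:440,::-1],None,fx=3,fy=3))
E
```

```text
clock: 19.55
position: [0.4383, 0.2942, 0.2306]
ee_rot: [0.0, 0.743, 0.67, -0.001]
contact_force: [0.5, 0.0, 0.3]
width: 0.0854
gripper_force: 0.0
[348.24242424 293.5       ] [0.43644974 0.29748987 0.086     ]
[0.006, -0.0042, 0.3678, -0.001] pos [0.4385 0.294  0.2309] yaw -5.97 w 0.0855 t 19.6
```

View pics/s4.png

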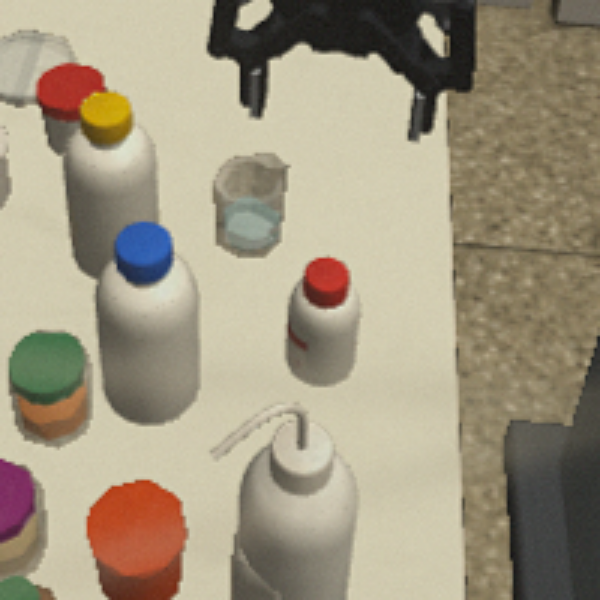

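The red bottle is at crop (325,320). The blue stock bottle (150,320) is about 30 mm outside the left finger's reach and the wash bottle is farther off.

```bash
python3 -m creep '[[1,0.004,-0.004,0.04,0],[1,0.004,-0.004,0.11,0],[1,0.004,-0.004,0.18,0],[1,0.004,-0.004,0.25,0],[1,0.004,-0.004,0.31,0],[1,0.004,-0.004,0.345,0],[1,0.004,-0.004,0.36,0],[1,0.004,-0.004,0.368,0],[1,0.004,-0.004,0.368,0],[1,0.004,-0.004,0.368,0]]' 40
python3 -m creep '[[0,0,0,0,0],[0,0,0,0,0],[0,0,0,0,0],[0,0,0,0,0],[0,0,0,0,0],[0,0,0,0,0],[0,0,0,0,0],[0,0,0,0,0]]' 40
python3 -c "
from h import *
go(.618,-.1505,.235)"
```

```text
clock: 20.6
position: [0.4376, 0.2973, 0.0485]
ee_rot: [0.0, 0.743, 0.669, 0.001]
contact_force: [-0.9, 0.1, 0.3]
width: 0.0855
gripper_force: 0.0
clock: 21.4
position: [0.4371, 0.2974, 0.0483]
ee_rot: [0.0, 0.743, 0.67, 0.001]
contact_force: [-0.3, -0.7, 5.7]
width: 0.0468
gripper_force: 41.1
[-0.8535, 0.4528, -0.3635, -0.0009] pos [0.4371 0.2974 0.0483] yaw -5.93 w 0.0468 t 21.4
```

```bash
python3 -m creep '[[0,0,0,-0.03,0],[0,0,0,-0.1,0],[0,0,0,-0.18,0],[0,0,0,-0.26,0],[0,-0.03,0.016,-0.33,0],[0,-0.09,0.048,-0.36,0],[0,-0.16,0.085,-0.365,0],[0,-0.24,0.127,-0.365,0],[0,-0.32,0.17,-0.365,0],[0,-0.4,0.212,-0.365,0]]'
python3 -m creep '[[0,-0.08,0.0424,0,0],[0,-0.16,0.085,0,0],[0,-0.24,0.127,0,0],[0,-0.32,0.17,0,0],[0,-0.38,0.201,0,0],[0,-0.42,0.223,0,0],[0,-0.44,0.234,0,0],[0,-0.45,0.239,0,0],[0,-0.45,0.239,0,0],[0,-0.45,0.239,0,0]]'
python3 -c "
from h import *
go(.618,-.1505,.0635)"
```

```text
clock: 22.4
position: [0.5216, 0.0857, 0.2298]
ee_rot: [-0.0, 0.743, 0.67, -0.0]
contact_force: [0.6, 1.2, -1.0]
width: 0.0469
gripper_force: 41.4
clock: 23.4
position: [0.6166, -0.1473, 0.2302]
ee_rot: [-0.0, 0.742, 0.67, 0.0]
contact_force: [-0.1, -0.4, -0.3]
width: 0.0467
gripper_force: 41.4
[-0.0063, 0.0036, 0.3433, -0.0007] pos [ 0.6166 -0.1473  0.2302] yaw -5.86 w 0.0467 t 23.4
```

```bash
python3 -m creep '[[0,-0.003,0.002,0.04,0],[0,-0.004,0.002,0.11,0],[0,-0.004,0.002,0.19,0],[0,-0.004,0.002,0.26,0],[0,-0.004,0.002,0.3,0],[0,-0.004,0.002,0.315,0],[0,-0.004,0.002,0.325,0],[0,-0.004,0.002,0.334,0],[0,-0.004,0.002,0.34,0],[0,-0.004,0.002,0.344,0]]'
python3 -m creep '[[0,0,0,0.001,0],[0,0,0,0.003,0],[0,0,0,0.003,0]]'
```

```text
clock: 24.4
position: [0.6184, -0.1511, 0.0589]
ee_rot: [0.001, 0.743, 0.67, 0.0]
contact_force: [-0.6, 0.7, -1.0]
width: 0.047
gripper_force: 41.4
clock: 24.7
position: [0.6182, -0.1511, 0.0583]
ee_rot: [0.001, 0.743, 0.67, 0.0]
contact_force: [-0.7, 0.6, 6.1]
width: 0.047
gripper_force: 42.2
```

```bash
python3 -m creep '[[0.75,0,0,0,0],[0.9,0,0,0,0],[0.9,0,0,0,0],[0.9,0,0,0,0],[0.9,0,0,-0.05,0],[0.9,0,0,-0.13,0],[0.9,0,0,-0.22,0],[1,0,0,-0.3,0],[1,0,0,-0.36,0],[1,0,0,-0.36,0]]'
python3 - <<'E'
from h import *
go(.478,-.217,.235)
S,T=cam("side"),cam("top")
a=S["frame"][70:270,220:420,::-1]; cv2.imwrite("pics/s5.png",cv2.resize(a,(600,600)))
for n,p in (("red",[.6182,-.151,.096]),("blue",[.611,-.231,.087]),("yellow",[.6028,-.3107,.096])): print(n,blob(S,n,proj(S,p),9)[0],proj(S,p))
print([ (d["confidence"],d["centre"]) for d in eyes.place_of("side","handle")])
for M,p,r in ((S,(342,157),16),):
    g=M["frame"].max(2)<60; w=np.zeros(g.shape,np.uint8); cv2.circle(w,p,r,1,-1); q=np.argwhere(g&(w>0))[:,::-1]
    print("grip",cv2.minAreaRect(q.astype(np.float32)),len(q))
    # fit raise angle along the arc from side & saved top centre
A=np.array([342.4,155.3]);B=np.array([396.5,205.3]); print("tri",tri(S,A,T,B))
for th in np.arange(.1,.4,.05):
    X=np.array([.6105,-.2302,.035])+.14*np.array([-np.cos(th)*.9953,np.cos(th)*.097,np.sin(th)])
    print(round(th,2),X.round(4),proj(S,X).round(1),proj(T,X).round(1))
E
```

```text
clock: 25.7
position: [0.6204, -0.1518, 0.2421]
ee_rot: [0.005, 0.743, 0.67, 0.002]
contact_force: [-0.3, 0.0, 0.3]
width: 0.0857
gripper_force: 0.0
[-0.159, -0.27, 0.0219, -0.0009] pos [ 0.6204 -0.1518  0.2421] yaw -5.93 w 0.0857 t 25.7
red [290.64044944 158.42696629] [290.71699081 158.30285104]
blue [297.5       146.0862069] [297.30924395 146.15038567]
yellow [303.15277778 130.05555556] [303.45914853 130.17415451]
[(0.84, [342.1, 152.0])]
grip ((342.41351318359375, 155.2810821533203), (4.484809875488281, 23.673913955688477), 17.10272979736328) 104
tri (array([ 0.47629924, -0.21701118,  0.0737359 ]), np.float64(0.08490041568478325))
0.1 [ 0.4719 -0.2167  0.049 ] [343.6 162.6] [394.6 207.9]
0.15 [ 0.4727 -0.2168  0.0559] [343.4 160.5] [395.1 207.3]
0.2 [ 0.4739 -0.2169  0.0628] [343.1 158.5] [395.7 206.6]
0.25 [ 0.4755 -0.217   0.0696] [342.7 156.5] [396.2 205.7]
0.3 [ 0.4774 -0.2172  0.0764] [342.2 154.5] [396.8 204.7]
0.35 [ 0.4796 -0.2174  0.083 ] [341.5 152.5] [397.3 203.6]
0.4 [ 0.4822 -0.2177  0.0895] [340.7 150.5] [397.9 202.3]
```

View pics/s5.png

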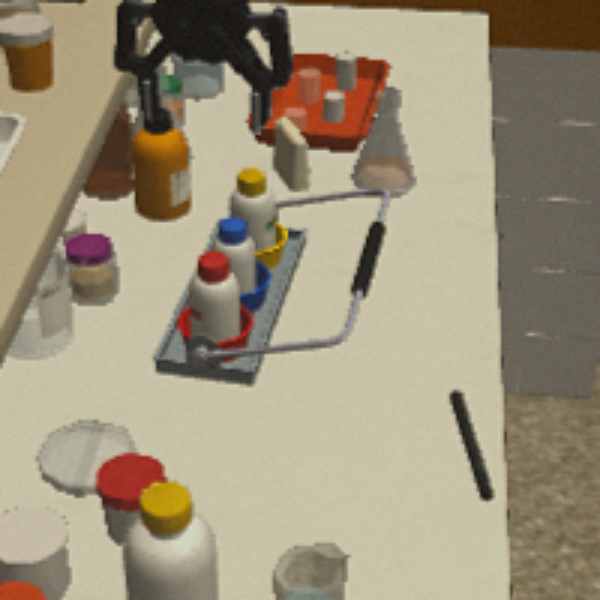

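All three bottles stand in their own cups: cap pixels match the predictions to half a pixel. The grip is at full-frame (342,155), which puts the handle about 0.28 rad raised at (0.4765,-0.217,0.0735). I go to it.

```bash
python3 -m creep '[[1,-0.03,-0.05,0.005,0],[1,-0.07,-0.12,0.01,0],[1,-0.11,-0.19,0.02,0],[1,-0.14,-0.24,0.06,0],[1,-0.159,-0.272,0.1,0],[1,-0.159,-0.273,0.14,0],[1,-0.159,-0.273,0.16,0],[1,-0.159,-0.273,0.16,0],[1,-0.159,-0.273,0.16,0]]'
python3 -c "
from h import *
go(.4765,-.217,.0735)"
```

```text
clock: 26.75
position: [0.4743, -0.2158, 0.1563]
ee_rot: [-0.0, 0.743, 0.67, -0.0]
contact_force: [-0.0, 0.1, -0.2]
width: 0.0851
gripper_force: 0.0
[-0.002, 0.0048, 0.1755, -0.0008] pos [ 0.4743 -0.2158  0.1563] yaw -5.91 w 0.0851 t 26.75
```

```bash
python3 -m creep '[[1,-0.002,0.004,0.04,0],[1,-0.002,0.004,0.09,0],[1,-0.002,0.004,0.14,0],[1,-0.002,0.004,0.165,0],[0.6,-0.002,0.004,0.1755,0],[0.4,-0.002,0.004,0.1755,0],[0.3,-0.002,0.004,0.1755,0],[0.3,-0.002,0.004,0.1755,0]]' 30
python3 -m creep '[[0.2,0,0,0,0],[0,0,0,0,0],[0,0,0,0,0],[0,0,0,0,0],[0,0,0,0,0]]' 30
python3 -c "
from h import *
go(.4765,-.217,.0735)
p=manip.get_state()['position']; print(manip.get_state()['contact_force'])
H=np.array([.6105,-.2302,.035]); ex=np.array([.9953,-.097,0])
d=p+[0,0,.005]-H; r=np.hypot(d@ex,d[2]); th0=np.arctan2(d[2],-d@ex); print(r,th0)
R=Ro.from_quat(manip.get_state()['ee_rot'],scalar_first=True).as_matrix()
for th in np.linspace(th0,np.pi/2,14)[1:]:
    X=H+r*(-np.cos(th)*ex+np.array([0,0,np.sin(th)])); D=X-(H+r*(-np.cos(th0)*ex+np.array([0,0,np.sin(th0)])))
    print(round(th,3),(R.T@D/.5).round(4))"
```

```text
clock: 27.55
position: [0.4766, -0.2175, 0.0699]
ee_rot: [0.001, 0.743, 0.67, 0.0]
contact_force: [0.8, -0.3, -0.4]
width: 0.0284
gripper_force: 0.0
clock: 28.05
position: [0.4756, -0.2173, 0.0689]
ee_rot: [0.0, 0.743, 0.67, -0.0]
contact_force: [-1.5, -1.8, 1.4]
width: 0.0148
gripper_force: 29.2
[0.0008, 0.0018, 0.0008, -0.0009] pos [ 0.4756 -0.2173  0.0689] yaw -5.93 w 0.0148 t 28.05
[-1.52252994 -1.79261034  1.37169883]
0.1410274405142957 0.27943461713974826
0.379 [ 0.      0.009  -0.0265]
0.478 [ 0.0001  0.0207 -0.052 ]
0.577 [ 0.0002  0.0348 -0.0762]
0.677 [ 0.0003  0.0512 -0.0989]
0.776 [ 0.0004  0.0698 -0.1198]
0.875 [ 0.0005  0.0904 -0.1388]
0.975 [ 0.0006  0.1128 -0.1556]
1.074 [ 0.0008  0.1367 -0.1702]
1.173 [ 0.0009  0.1619 -0.1823]
1.273 [ 0.0011  0.1883 -0.1919]
1.372 [ 0.0013  0.2154 -0.1988]
1.471 [ 0.0014  0.2431 -0.2029]
1.571 [ 0.0016  0.2711 -0.2043]
```

```bash
python3 -m creep '[[0,0,0.004,-0.013,0],[0,0,0.009,-0.0265,0],[0,0,0.0147,-0.0395,0],[0,0,0.0207,-0.052,0],[0,0,0.0276,-0.064,0],[0,0,0.0348,-0.0762,0],[0,0,0.043,-0.088,0],[0,0,0.0512,-0.0989,0],[0,0,0.06,-0.1095,0],[0,0,0.0698,-0.1198,0]]'
python3 -c "
from h import *
s=manip.get_state();p=s['position']; print(s['contact_force'],s['width'])
H=np.array([.6105,-.2302,.035]); ex=np.array([.9953,-.097,0])
d=p+[0,0,.005]-H; r=np.hypot(d@ex,d[2]); th0=np.arctan2(d[2],-d@ex); print(r,th0)"
```

```text
clock: 29.05
position: [0.5071, -0.2204, 0.1293]
ee_rot: [-0.003, 0.742, 0.67, -0.003]
contact_force: [-10.4, -2.7, 5.8]
width: 0.0149
gripper_force: 29.3
[-10.38532264  -2.67288775   5.7964552 ] 0.014852774482567794
0.1436682695795313 0.7629813234548743
```

```bash
python3 -m creep '[[0,0,0,0,0],[0,0,0,0,0]]'
cat >> h.py <<'E'
def arc(H=(.6105,-.2302,.035),n=11,end=np.pi/2):
    s=manip.get_state();p=s['position']; H=np.array(H); ex=np.array([.9953,-.097,0])
    d=p+[0,0,.005]-H; r=np.hypot(d@ex,d[2]); th0=np.arctan2(d[2],-d@ex); print(p.round(4),s['contact_force'].round(1),r,th0)
    R=Ro.from_quat(s['ee_rot'],scalar_first=True).as_matrix()
    for th in np.linspace(th0,end,n)[1:]:
        D=.14*(-np.cos(th)*ex+np.array([0,0,np.sin(th)]))-.14*(-np.cos(th0)*ex+np.array([0,0,np.sin(th0)]))
        print(round(th,3),(R.T@D/.5).round(4).tolist())
E
python3 -c "
from h import *
arc()"
```

```text
clock: 29.25
position: [0.5077, -0.2205, 0.1299]
ee_rot: [-0.002, 0.742, 0.67, -0.002]
contact_force: [-9.6, -2.2, 6.7]
width: 0.0149
gripper_force: 29.5
[ 0.5077 -0.2205  0.1299] [-9.6 -2.2  6.7] 0.14371550328476934 0.7686645936543276
0.849 [0.0001, 0.0162, -0.0156]
0.929 [0.0002, 0.0335, -0.0298]
1.009 [0.0003, 0.0519, -0.0427]
1.09 [0.0004, 0.0713, -0.054]
1.17 [0.0005, 0.0916, -0.0637]
1.25 [0.0006, 0.1126, -0.0717]
1.33 [0.0007, 0.1341, -0.0781]
1.41 [0.0008, 0.1561, -0.0827]
1.491 [0.0009, 0.1783, -0.0855]
1.571 [0.001, 0.2008, -0.0865]
```

The grip centre fits the 140 mm circle if it sits at TCP level, since the pads swing forward when nearly shut. I correct for that and continue.

```bash
sed -i 's/d=p+\[0,0,.005\]-H; r=np.hypot(d@ex,d\[2\]); th0/d=p-H; r=np.hypot(d@ex,d[2]); th0/' h.py; python3 -c "
from h import *
arc(n=13)"
```

```text
[ 0.5077 -0.2205  0.1299] [-9.6 -2.2  6.7] 0.14028567395988784 0.743041224630745
0.812 [0.0001, 0.0135, -0.0138]
0.881 [0.0001, 0.0279, -0.0267]
0.95 [0.0002, 0.0431, -0.0386]
1.019 [0.0003, 0.0591, -0.0494]
1.088 [0.0004, 0.0758, -0.059]
1.157 [0.0005, 0.0932, -0.0675]
1.226 [0.0006, 0.1111, -0.0747]
1.295 [0.0007, 0.1294, -0.0807]
1.364 [0.0008, 0.1482, -0.0855]
1.433 [0.0009, 0.1672, -0.0889]
1.502 [0.001, 0.1864, -0.091]
1.571 [0.0011, 0.2057, -0.0918]
```

```bash
python3 -m creep '[[0,0,0.01,-0.018,0],[0,0,0.024,-0.032,0],[0,0,0.04,-0.044,0],[0,0,0.056,-0.055,0],[0,0,0.073,-0.064,0],[0,0,0.091,-0.073,0],[0,0,0.109,-0.08,0],[0,0,0.1275,-0.086,0]]'
python3 -m creep '[[0,0,0,0,0],[0,0,0,0,0]]'
python3 -c "
from h import *
arc(n=6)"
```

```text
clock: 30.05
position: [0.5745, -0.2272, 0.1736]
ee_rot: [0.0, 0.743, 0.67, 0.0]
contact_force: [-4.3, -0.8, 2.6]
width: 0.0142
gripper_force: 29.9
clock: 30.25
position: [0.5761, -0.2273, 0.1737]
ee_rot: [0.002, 0.743, 0.67, 0.001]
contact_force: [-1.6, -0.8, 6.4]
width: 0.0149
gripper_force: 30.4
[ 0.5761 -0.2273  0.1737] [-1.6 -0.8  6.4] 0.14297421421522152 1.3268801426975851
1.376 [0.0001, 0.0133, -0.0029]
1.424 [0.0002, 0.0268, -0.0052]
1.473 [0.0002, 0.0404, -0.0068]
1.522 [0.0003, 0.054, -0.0077]
1.571 [0.0004, 0.0677, -0.008]
```

```bash
python3 -m creep '[[0,0,0.013,-0.006,0],[0,0,0.027,-0.009,0],[0,0,0.04,-0.011,0],[0,0,0.054,-0.012,0],[0,0,0.0677,-0.012,0],[0,0,0.0677,-0.012,0],[0,0,0.0677,-0.012,0]]'
python3 -c "
from h import *
arc(n=3)"
```

```text
clock: 30.95
position: [0.6092, -0.2307, 0.1782]
ee_rot: [0.001, 0.743, 0.67, 0.001]
contact_force: [-0.6, 0.8, 4.8]
width: 0.0148
gripper_force: 30.7
[ 0.6092 -0.2307  0.1782] [-0.6  0.8  4.8] 0.14317704284331148 1.562212426351465
1.567 [0.0, 0.0012, -0.0]
1.571 [0.0, 0.0024, -0.0]
```

```bash
python3 -m creep '[[0,0,0.002,0,0],[0,0,0.002,0,0],[0.5,0,0.002,0,0],[0.8,0,0.002,0,0],[1,0,0.002,0,0],[1,0,0.002,-0.03,0],[1,0,0.002,-0.08,0],[1,0,0.002,-0.14,0],[1,0,0.002,-0.2,0],[1,0,0.002,-0.25,0]]'
python3 -m creep '[[1,0,-0.06,-0.02,0],[1,0,-0.14,-0.02,0],[1,0,-0.22,-0.02,0],[1,0.06,-0.3,-0.02,0],[1,0.14,-0.35,-0.02,0],[1,0.22,-0.38,-0.02,0],[1,0.3,-0.4,-0.02,0],[1,0.38,-0.4,-0.02,0],[1,0.4,-0.4,-0.02,0]]'
python3 - <<'E'
from h import *
S,T=cam("side"),cam("top")
cv2.imwrite("pics/s6.png",np.hstack([cv2.resize(M[:,:,::-1],(400,400)) for M in (S["frame"][60:220,220:380],T["frame"][80:240,310:470])]))
a=[d for d in eyes.place_of("side","handle")];b=[d for d in eyes.place_of("top","handle")];print(a,b)
if a and b: print(tri(S,a[0]["centre"],T,b[0]["centre"]))
X=[.6105,-.2302,.175];print(proj(S,X),proj(T,X))
E
```

```text
clock: 31.95
position: [0.6089, -0.231, 0.3042]
ee_rot: [0.001, 0.743, 0.67, 0.0]
contact_force: [-0.4, 1.0, 0.3]
width: 0.0851
gripper_force: 0.0
clock: 32.85
position: [0.4298, -0.008, 0.3129]
ee_rot: [-0.0, 0.742, 0.671, 0.001]
contact_force: [-0.3, -0.3, -0.8]
width: 0.0853
gripper_force: 0.0
[{'centre': [297.0, 117.8], 'confidence': 0.78}] [{'centre': [407.7, 143.0], 'confidence': 0.6}]
(array([ 0.61228551, -0.22896632,  0.18145484]), np.float64(1.0659995085163723))
[296.70947166 119.45666678] [407.69810234 145.31924499]
```

View pics/s6.png

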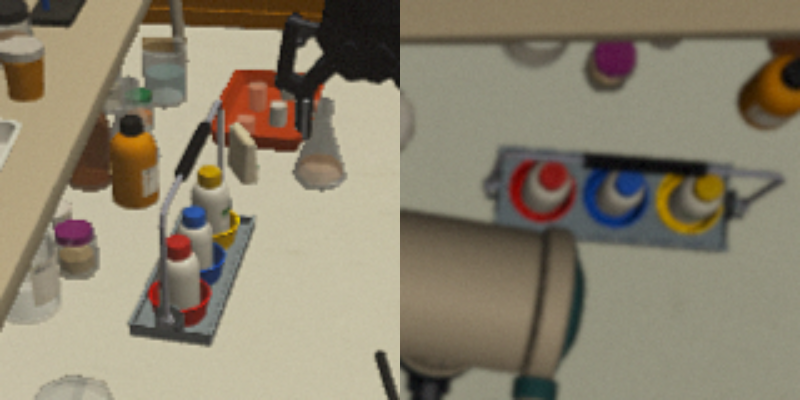

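The handle stands upright. The grip is at about (408,146) in the top view and (297,119) in the side view, against the expected (407.7,145.3) and (296.7,119.5). All three bottles are in matching cups and the arm is clear.

```bash
python3 -c "
from rig import manip
print(manip.sign_off())"
```

```text
the job is handed in; nothing more can be done
None
```

I stood the three buffer bottles in the cups matching their caps, swung the handle upright and released it, left the two stock bottles untouched, and handed the job in at about 33 s of the 104 s allowed; no verdict was returned.

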